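Press an inlaid plaque home in its snap mount

ROBOT

A 7-joint arm with a two-finger parallel gripper is mounted at the origin on the work surface. World frame = base frame: x ahead of the robot, y to its left, z up, the work surface at z = 0. Lengths are in mm, angles in rad, forces in N, time in s.
With the tool pointing down it reaches from about 400 to 850 mm from the base axis. Payload 4.5 kg.
Tool frame: the origin (TCP) lies at the very end of the fingers, on their centre line; the grasp point (between the pads) lies 19 mm behind it (r.grip_point_offset is the distance from the TCP to the grasp point, in mm); z points along the fingers, y is the line along which they close (so a half turn about z gives the same grasp; the last joint's range is limited). The gripper opens to 85 mm and grips with 20 to 120 N. Pads are 22 mm wide; open, the fingers measure 114 mm over their backs; the gripper's body (76 mm by 85 mm) begins 54 mm behind the grasp point. The pads swing forward as they close: fully open they stand 13 mm farther back than shut.
Start: joints at [1.255, 0.689, -0.195, 1.565, 0.157, 0.902, -0.215], TCP at [214.224, -587.165, 231.317] pointing down, gripper open.
Joint ranges: [-3.01, 3.01], [-0.46, 2.08], [-1.47, 1.51], [0.13, 2.56], [-1, 4.14], [0.04, 2.09], [-2.66, 2.66]. Speed limits (rad/s): [2.57, 2.57, 3.14, 3.14, 3.14, 3.14, 3.14].

INTERFACE

Orientations are given as a rotation vector (axis times angle).
In Python, from rig import r, viewer gives the robot as it stands. The module is installed in compiled form; this text tells all that it offers.
- The arm moves only by the tool step_arm, never from a script. Its argument "series" is text: rows parted by semicolons, each of 5 numbers parted by spaces: the opening, from 0 (shut) to 1 (fully open), then the shift along the tool's x, y, z in cm, then the turn about the tool's z in degrees. In form: fingers dx dy dz turn; .... A call has 1 to 8 rows; each row is the pose to reach, as a shift and turn from the pose commanded when the call began, along the tool's axes at that moment; what a row does not reach only later rows make up. A row lasts 1/10 s, in which the tool goes at most 50 mm and 8.59 degrees, less where a joint would pass 70% of its speed; a pose out of reach is approached as far as the arm can. A call with a gripper value outside its range is refused whole. The fingers move at their own pace and stop on an object; "newtons" is the grip in N (left out, the last holds). Time passes only in rows, so rows that repeat a pose let the fingers close. It gives the time, the measured TCP pose, the force, the opening and the grip force at its end, in the units of the state.
- r.sense(): the state, without advancing time (a new reading comes with each control period).
- viewer.snapshot(name): name is "side" or "top"; returns the picture (480x640x3 uint8, red, green, blue); there is no depth.
- viewer.calibration(name): a dict with "fovy" (degrees; the focal length in pixels is half the picture's height over the tangent of half this angle, whatever the lens; pixels are square), "cx", "cy" (the principal point, pixels), "eye" and "rotation" of the camera in the world. Camera axes: x right, y down, z forward; pixel columns grow to the right and rows downward; lengths in mm; the calibration is good to about 2 mm. A picture is of the moment at which its call begins. calibration takes no time and is no camera call.
- r.job_done(): hands the job in; it is judged then, once.
The state is a dict: "time_s": time; "joint_positions": joint angles; "joint_velocities": joint speeds; "joint_torque": joint torques, N m; "position": TCP position; "tcp_rot": TCP orientation; "contact_force": force on the tool from outside, world axes, zero at the start; "torque": the same for the moment, N m; "width": finger opening in mm; "gripper_force": force on a finger pad.
Only numpy, scipy, OpenCV 4.12 (cv2) and the standard library are available. Lean on these libraries where they do the work, as an engineer would, in place of code of your own. Each camera call takes 0.05 s, during which the arm holds its last target. There are 200 camera calls.

TASK

Lift the blue cork-nosed seating block out of its dark rack, stand it on the round cork pad and let go, then take it again a quarter turn round so that it fits between the tall cheeks of the press jig. With the block in the gripper, press the inlaid plaque squarely down until both brass clips snap over it and it sits fully home, and finally stand the block upright on the cork pad again and let go. Do not touch the plaque with the gripper, and leave the iron, the calipers and the pin tin where they are.

Things in the scene. Friction and masses are not known exactly. Their poses are not given: they have to be found in the camera images.
- block_center (a point): Seating block, loose, about 160 g, 65 mm tall; point at its centre, 32.5 mm above its underside. Blue body 50 (x) x 36 (y) mm from 14 to 65 mm above the underside; below it a centred cork nose 42 x 32 x 14 mm that does the pressing. White line on top along its x; z up. Starts upright in the rack, its x along the rack's x, roughly centred.
- rack: Dark wooden rack, fixed, base 130 (x) x 80 (y) x 10 mm; origin under its centre, z up. The block stands on the base, 10 mm above the bench, between uprights at +x and -x, 60 mm apart inside, 70 mm long in y, 85 mm high. So there it can be gripped only from above by its faces that look along y (36 mm apart), and lifted straight up.
- pad_top (a point): Centre of the top of the round cork pad, fixed to the bench, 160 mm across, top 4 mm above the bench. The block is to stand wholly on it.
- jig: Wooden press jig, fixed, base 150 (x) x 100 (y) x 12 mm; origin under its centre, z up. A sprung brass clip stands at each x end of its seat, 24 mm wide and 40 mm high, reaching 37 mm from the centre. Low steel guides, inner faces 42 mm apart in y and 41 mm high, keep the plaque in line.
- cheeks_top (a point): Point over the jig's origin level with the tops of its two pale tall cheeks, 93 mm above the bench; axes as the jig. The cheeks stand at +y and -y, inner faces 48 mm apart, 70 mm long in x, 18 mm thick. The slot between them is open at both x ends. The block fits in only with its x along the jig's x (either way round), gripped by its faces that look along x (50 mm apart).
- seat (a point): Centre of the top of the jig's brass seat, 22 mm above the bench, over the jig's origin; axes as the jig. The plaque's underside lies on it when home.
- plaque_center (a point): Centre of the loose dark inlaid plaque, 60 (x) x 40 (y) x 6 mm, 40 g, axes as the jig. Starts level on the clips' ramps over the jig's origin, top about 43 mm above the bench. Pressed straight down at its middle (about 15 N at the peak) it spreads the clips; some 15 mm lower they snap over its top edges. Home: top 28 mm, centre 25 mm above the bench.
- clip_far (a joint): Sprung brass clip at the jig's +x end: outward displacement in m, 0 when closed (before, and after it has snapped over the plaque), about 0.003 while the plaque passes; at most 0.006.
- clip_near (a joint): The same clip at the jig's -x end; outward displacement in m.
- tin_center (a point): Bystander: green enamel pin tin, loose, 72 mm across, 34 mm tall; point at its centre.
- calipers: Bystander: brass calipers lying flat, loose, beam 160 mm along x, jaws to 50 mm in +y, 8 mm thick; origin at the middle of the beam's underside.
- iron: Bystander: steel veneer iron, loose, sole 100 (x) x 50 (y) mm with a turned wooden grip lying along x above it, about 55 mm tall; origin at the centre of the sole's underside.
Things that resemble listed ones, but are neither listed nor needed, are in the scene too. There is more than one size of the part that bears block_center; the job needs the middle-sized.

How it is judged (in metres and radians):
On the way, in this order (a step that is already met when the one before it is completed fails the run):
1. the block has been stood upright on the cork pad and let go (horizontal distance between block_center and pad_top below 0.06 m and angle between block_center's own z axis and vertical below 0.1 rad and z of block_center in the frame of pad_top below 0.0375 m and contact force between the fingers and block below 0.1 N), for 0.2 s.
2. the plaque is pressed home by the block held in the gripper, the clips snapped over it (z of plaque_center in the frame of jig below 0.0265 m and angle between the z axis of plaque_center and the z axis of jig, either way round below 0.05 rad and value of joint each of clip_far, clip_near below 0.0015 m and contact force between block and plaque above 0.5 N and contact force between the fingers and block above 1 N), for 0.05 s.
At the end, for the whole second after the job is handed in: The plaque lies home in the jig (centre less than 26.5 mm above the jig's underside, within 0.05 rad of flat, both clips closed to within 1.5 mm), and the block stands upright (within 0.1 rad) and at rest on the cork pad, its centre within 60 mm of the pad's centre, untouched (all of step 1 and z of plaque_center in the frame of jig below 0.0265 m and angle between the z axis of plaque_center and the z axis of jig, either way round below 0.05 rad and value of joint each of clip_far, clip_near below 0.0015 m and linear speed of block below 0.02 m/s).
It fails at once if the gripper touches the plaque (contact force between the fingers and plaque above 0.5 N).
It fails at once if the calipers, the iron or the pin tin are displaced by more than 20 mm (distance of any of calipers, iron, tin_center from where it was at the start of the episode above 0.02 m).
It also fails if it takes over 69 s, if anything falls off the work surface, if the arm or the gripper's body presses on something with over 40 N, if the wrist force passes 120 N, or if a joint passes its speed limit or range.

## Working session

There is one attempt and no reset: what is moved stays moved. The work goes in short steps, Python scripts to look and compute and a tool call to move; the robot and the scene stay as the last step left them, time stands still between calls to the robot, and variables do not carry over. Pictures are saved under pics/ and viewed, at most 10 in all, crops included, and the job is handed in when it is done.

Besides the shell and the picture viewer there is one more tool, called after "Request:" as name(argument=value, ...) on one line, values as JSON. step_arm: Moves the arm, as the interface text tells. Its arguments: {"type":"object","properties":{"series":{"type":"string"},"newtons":{"type":"number"}},"required":["series"]}

```bash
mkdir -p pics; python3 - <<'E'
from rig import r, viewer
import cv2
for n in("side","top"):
    cv2.imwrite(f"pics/{n}0.png",viewer.snapshot(n)[:,:,::-1]); print(n,viewer.calibration(n))
s=r.sense(); print(s)
E
```

```text
side {'fovy': 43.66776516394195, 'cx': 312.94954085198117, 'cy': 236.53158309210676, 'eye': array([ 332.28211836, 1026.32252326,  629.00275357]), 'rotation': array([-0.31823484,  2.60126251, -1.5284784 ])}
top {'fovy': 56.981799483094996, 'cx': 310.8451036604128, 'cy': 234.9924574824124, 'eye': array([489.79558038,  49.4867358 , 860.9156377 ]), 'rotation': array([-2.19908532,  2.17953355, -0.11242293])}
{'time_s': 0.1, 'joint_positions': array([ 1.25478531,  0.68997216, -0.1945126 ,  1.56626927,  0.15733946,
        0.90249955, -0.21507154]), 'joint_velocities': array([ 2.23772067e-03, -1.69094451e-03, -7.77420911e-04, -4.43563908e-03,
        6.26625367e-05, -1.36057319e-03, -1.91079163e-03]), 'joint_torque': array([-3.69262518e-03, -5.40603054e+01, -1.27188541e+00, -1.58985686e+01,
        9.32038296e-03,  4.36454997e-03, -2.81477020e-05]), 'position': array([ 213.93709721, -586.601369  ,  230.51131383]), 'tcp_rot': array([-3.09196012e+00, -5.46586505e-01,  7.19697758e-04]), 'contact_force': array([-0.1935057 , -0.0445014 ,  0.02886049]), 'torque': array([-0.01361292,  0.00276277, -0.06058949]), 'gripper_force': 0.0, 'width': 85.38716847517333}
```

View pics/side0.png

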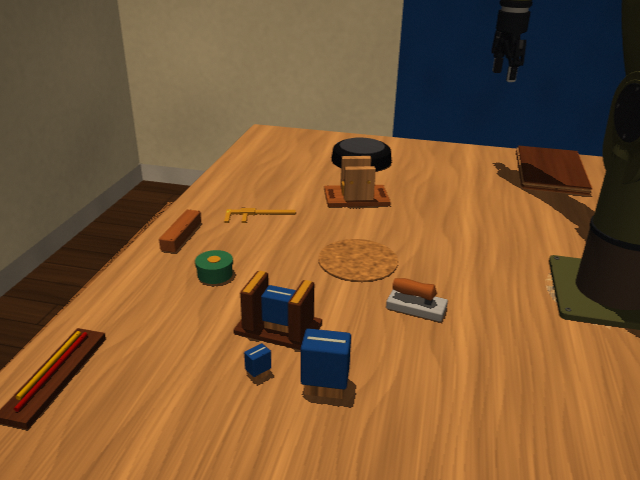

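View pics/top0.png

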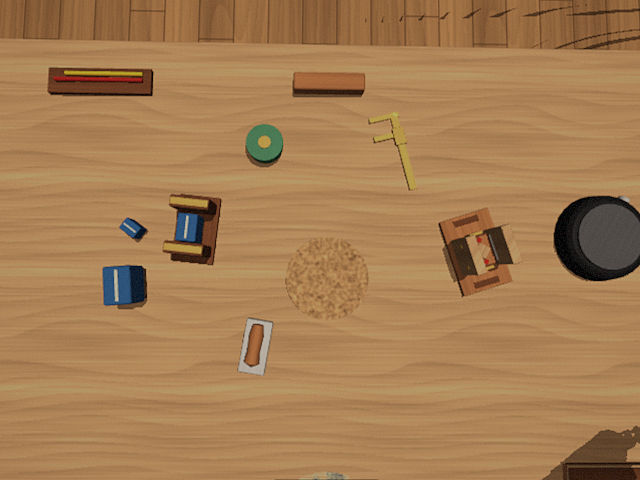

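Side view: rack with block at about (280,305), pad (358,259), jig (357,185), iron (417,298), tin (214,267), and calipers (260,213). Top view: rack (193,228), pad (327,278), jig (478,252), with the tin, calipers and iron well to the sides. The large and small blue blocks are decoys. I'll enlarge the rack and jig to pick their corners.

```bash
cat > h.py <<'E'
import numpy as np, cv2
from scipy.spatial.transform import Rotation as R
from scipy.optimize import least_squares
from rig import r, viewer
def project(n,P):
    c=viewer.calibration(n); f=240/np.tan(np.radians(c["fovy"]/2)); M=R.from_rotvec(c["rotation"]).as_matrix()
    q=(np.atleast_2d(P)-c["eye"])@M; return f*q[:,:2]/q[:,2:]+[c["cx"],c["cy"]]
def fit(obs,x0,zfree=True):
    "obs: list of (cam,u,v,local xyz); unknown x y z yaw"
    def res(p):
        A=R.from_euler("z",p[3]).as_matrix(); out=[]
        for n,u,v,l in obs: out.append(project(n,A@np.array(l)+p[:3])[0]-[u,v])
        return np.ravel(out)
    s=least_squares(res,x0,x_scale=[10,10,10,.1],loss="soft_l1"); return s.x,s.fun if False else res(s.x).reshape(-1,2)
E
python3 - <<'E'
import cv2,numpy as np
from h import *
print(project("top",[[500,0,0],[600,0,0],[500,-200,0],[500,200,0]]),project("side",[[500,0,0],[600,0,0],[500,-200,0]]))
o=[]
for n,x,y in(("top",130,180),("top",420,200),("side",215,260),("side",290,135)):
    im=cv2.imread(f"pics/{n}0.png")[y:y+100,x:x+133]
    o.append(cv2.resize(im,(399,300),interpolation=cv2.INTER_CUBIC))
m=np.vstack([np.hstack(o[:2]),np.hstack(o[2:])]);m=np.clip(m*1.7,0,255).astype(np.uint8); cv2.imwrite("pics/crop.png",m)
E
```

```text
[[327.04206845 266.234774  ]
 [327.3001573  215.1618195 ]
 [429.33158262 267.08761726]
 [223.78396328 265.37385507]] [[346.71250619 258.09968532]
 [298.91469631 251.67010622]
 [362.79630058 214.56170933]]
```

View pics/crop.png

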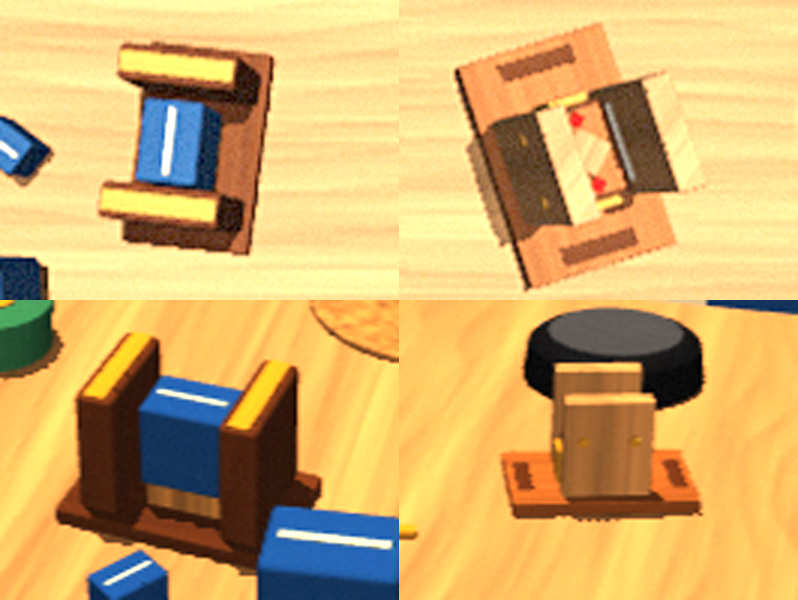

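```bash
cat > m.py <<'E'
from h import *
off={("top","r"):(130,180,0,0),("top","j"):(420,200,399,0),("side","r"):(215,260,0,300),("side","j"):(290,135,399,300)}
def ob(k,L):
    o=[]
    for n,u,v,*l in L:
        a=off[(n,k)]; o.append((n,(u+.5-a[2])/3-.5+a[0],(v+.5-a[3])/3-.5+a[1],l))
    return o
def go(name,o,x0):
    p,e=fit(o,x0); print(name,np.round(p[:3],1),"yaw",round(np.degrees(p[3]),2)); print(np.round(e,1).tolist())
go("rack",ob("r",[("top",119,72,30,35,0),("top",237,82,30,-35,0),("top",104,183,-30,35,0),("top",222,196,-30,-35,0),
 ("side",158,338,30,-35,0),("side",104,402,30,35,0),("side",270,361,-30,-35,0),("side",221,430,-30,35,0)]),[580,260,85,0])
go("block line",ob("r",[("top",172,108,20,0,0),("top",166,175,-20,0,0),("side",157,391,20,0,0),("side",228,404,-20,0,0)]),[580,260,75,0])
go("cheeks",ob("j",[("top",540,110,35,42,0),("top",572,224,-35,42,0),("top",568,103,35,24,0),("top",600,213,-35,24,0),("top",641,84,35,-24,0),("top",674,70,35,-42,0),("top",706,186,-35,-42,0),("top",673,192,-35,-24,0),
 ("side",567,403,35,42,0),("side",655,401,-35,42,0)]),[530,-300,93,.25])
go("base",ob("j",[("top",458,70,75,50,12),("top",602,24,75,-50,12),("top",677,242,-75,-50,12),("top",528,289,-75,50,12),
 ("side",515,517,75,50,0),("side",700,515,-75,50,0),("side",502,452,75,-50,12),("side",682,450,-75,-50,12)]),[530,-300,0,.25])
go("pad",[("top",327,278,(0,0,0)),("side",358.5,259.5,(0,0,0))],[480,0,4,0])
for n,u,v in(("tin",264,143),("iron",256,347),("cal",400,150),("bigblock",120,285)):
    go(n,[("top",u,v,(0,0,0)),],[500,0,0,0]) if 0 else None
s=r.sense(); print(R.from_rotvec(s["tcp_rot"]).as_matrix().round(3))
E
python3 m.py
```

```text
rack [570.2 252.6  83. ] yaw -6.09
[[-0.3, 1.7], [-0.1, 3.0], [-0.1, -1.6], [0.3, -1.3], [1.5, 0.1], [2.0, 1.0], [-2.5, -0.6], [-1.9, -0.5]]
block line [566.9 255.4  75.1] yaw -3.06
[[-0.1, -0.1], [0.0, -0.0], [0.2, 0.0], [-0.1, -0.0]]
cheeks [ 531.7 -288.    92. ] yaw 15.94
[[-1.2, -0.2], [-0.1, 0.3], [-0.8, -0.6], [0.3, 1.2], [0.7, -1.5], [-0.7, 0.5], [0.6, 0.1], [1.9, 0.9], [-1.1, -0.0], [-0.2, 0.5]]
base [ 530.4 -287.3   -1.3] yaw 17.39
[[-0.3, -0.7], [-0.0, -0.1], [-0.2, 1.0], [0.8, 0.6], [-0.8, 0.5], [0.3, 0.0], [0.1, 0.0], [-0.5, -0.3]]
pad [ 4.766e+02 -1.000e-01  3.000e-01] yaw 0.0
[[0.0, 0.3], [-0.4, -0.0]]
[[ 0.939  0.343 -0.001]
 [ 0.343 -0.939  0.002]
 [-0.    -0.002 -1.   ]]
```

```bash
cat > d.py <<'E'
import sys; from h import *
s=r.sense(); M=R.from_rotvec(s["tcp_rot"]).as_matrix(); yaw=np.degrees(np.arctan2(M[1,0],M[0,0]))
print("t",round(s["time_s"],2),"pos",s["position"].round(1),"yaw",yaw.round(1),"q",s["joint_positions"].round(2),"w",round(s["width"],1),"gf",round(s["gripper_force"],1),"F",s["contact_force"].round(1),"tilt",M[:,2].round(3))
a=list(map(float,sys.argv[1:]))
for i in range(0,len(a),4):
    d=M.T@(np.array(a[i:i+3])-s["position"])/10; print(a[i:i+4],"-> d",d.round(2),"turn",round((yaw-a[i+3]+180)%360-180,1))
E
python3 d.py 410 -100 230 10 567 255.4 160 -4
```

```text
t 0.1 pos [ 213.9 -586.6  230.5] yaw 20.0 q [ 1.25  0.69 -0.19  1.57  0.16  0.9  -0.22] w 85.4 gf 0.0 F [-0.2 -0.   0. ] tilt [-0.001  0.002 -1.   ]
[410.0, -100.0, 230.0, 10.0] -> d [ 35.1  -38.99   0.11] turn 10.0
[567.0, 255.4, 160.0, -4.0] -> d [ 62.03 -66.98   7.16] turn 24.0
```

Request:
step_arm(series="1 5 -5 0 2;1 10 -10 0 4;1 15 -14 0 6;1 20 -17 0 8;1 25 -20 0 10;1 29 -24 0 12;1 33 -28 0 14;1 36 -32 0 16", newtons=60)

```text
time_s: 0.9
position: [409.8, -237.0, 231.2]
tcp_rot: [3.14, 0.109, 0.001]
contact_force: [1.8, 0.5, 0.4]
width: 85.5
gripper_force: 0.0
```

```bash
python3 d.py 567 255.4 180 -4
```

```text
t 0.9 pos [ 409.8 -237.   231.2] yaw 4.0 q [ 0.48  0.49 -0.08  2.01  0.06  0.64 -1.14] w 85.5 gf 0.0 F [1.8 0.5 0.4] tilt [ 0.001 -0.    -1.   ]
[567.0, 255.4, 180.0, -4.0] -> d [ 19.09 -48.04   5.12] turn 8.0
```

Request:
step_arm(series="1 2.5 -4 0 1;1 5 -8 0 2;1 7 -12.5 0 3;1 9 -17 0 4;1 11 -21.5 0 5;1 13 -26 0 6;1 15 -30.5 0 7;1 17 -35 0 8")

```text
time_s: 1.7
position: [553.7, 124.2, 231.0]
tcp_rot: [3.139, -0.109, -0.001]
contact_force: [0.8, -0.3, -0.6]
width: 85.7
gripper_force: 0.0
```

Request:
step_arm(series="1 1 -4.5 1 0;1 1.6 -9 3 0;1 2.1 -13 5.1 0;1 2.1 -13 5.1 0;1 2.1 -13 5.1 0")

```text
time_s: 2.2
position: [582.4, 251.4, 178.9]
tcp_rot: [3.139, -0.104, -0.004]
contact_force: [0.6, -0.1, -0.7]
width: 85.0
gripper_force: 0.0
```

```bash
python3 d.py 567 255.4 180 -4 567 255.4 40 -4; python3 -c "
from h import *
o=[]
for n,x,y in(('top',110,150),('side',190,220)):
    im=viewer.snapshot(n)[y:y+150,x:x+133,::-1]; o.append(cv2.resize(im,(399,450),interpolation=cv2.INTER_CUBIC))
cv2.imwrite('pics/c2.png',np.clip(np.hstack(o)*1.6,0,255))"
```

```text
t 2.2 pos [582.4 251.4 178.9] yaw -3.8 q [-0.5   0.76  0.04  1.59 -0.04  0.79 -2.09] w 85.0 gf 0.0 F [ 0.6 -0.1 -0.7] tilt [-0.002 -0.001 -1.   ]
[567.0, 255.4, 180.0, -4.0] -> d [-1.57 -0.29 -0.11] turn 0.2
[567.0, 255.4, 40.0, -4.0] -> d [-1.53 -0.31 13.89] turn 0.2[ WARN:0@0.766] global loadsave.cpp:1063 imwrite_ Unsupported depth image for selected encoder is fallbacked to CV_8U.
```

View pics/c2.png

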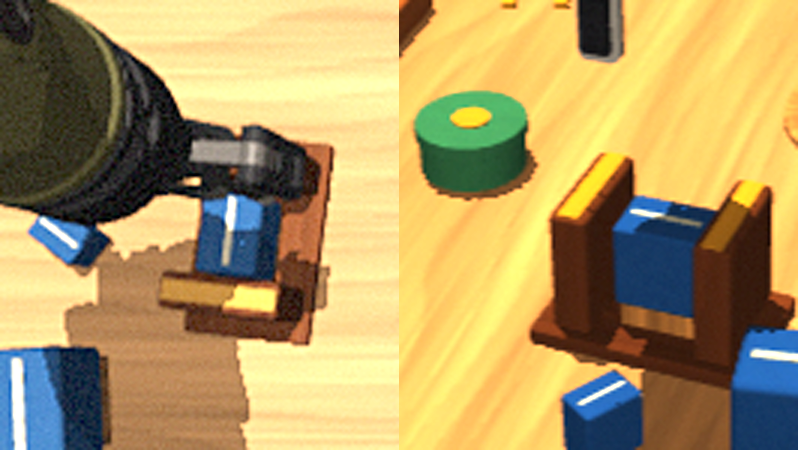

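The two crops show the gripper just +x of the block and well above the rack. The block stands undisturbed between the uprights, so I'll correct x and descend.

Request:
step_arm(series="1 -1.45 -0.3 0 0.2;1 -1.45 -0.3 0 0.2;1 -1.45 -0.3 3 0.2;1 -1.45 -0.3 6 0.2;1 -1.45 -0.3 9 0.2;1 -1.45 -0.3 12 0.2;1 -1.45 -0.3 13.9 0.2;1 -1.45 -0.3 13.9 0.2")

```text
time_s: 3.1
position: [568.3, 252.3, 39.2]
tcp_rot: [3.137, -0.116, -0.006]
contact_force: [-0.8, -0.1, 0.3]
width: 85.1
gripper_force: 0.0
```

Request:
step_arm(series="0.3 0 0 0 0;0.2 0 0 0 0;0.2 0 0 0 0;0.2 0 0 0 0;0.2 0 0 0 0;0.2 0 0 0 0;0.2 0 0 0 0", newtons=50)

```text
time_s: 3.8
position: [570.2, 254.9, 42.7]
tcp_rot: [-3.139, 0.114, -0.003]
contact_force: [-1.3, -1.0, 5.7]
width: 35.2
gripper_force: 50.0
```

```bash
python3 d.py 567 255.4 40 -4
```

```text
t 3.8 pos [570.2 254.9  42.7] yaw -4.2 q [-0.51  0.94  0.02  1.7  -0.04  0.5  -2.1 ] w 35.2 gf 50.0 F [-1.3 -1.   5.7] tilt [ 0.002  0.001 -1.   ]
[567.0, 255.4, 40.0, -4.0] -> d [-0.32 -0.03  0.27] turn -0.2
```

Request:
step_arm(series="0.2 0 0 -2 0;0.2 0 0 -4 0;0.2 0 0 -7 0;0.2 0 0 -10 0;0.2 0 0 -12 0;0.2 0 0 -13 0;0.2 0 0 -13 0")

```text
time_s: 4.5
position: [569.8, 254.8, 172.5]
tcp_rot: [-3.138, 0.114, -0.003]
contact_force: [-0.4, -0.1, -2.4]
width: 35.6
gripper_force: 51.3
```

```bash
python3 d.py 477 0 80 -4
```

```text
t 4.5 pos [569.8 254.8 172.5] yaw -4.2 q [-0.52  0.76  0.04  1.64 -0.04  0.75 -2.1 ] w 35.6 gf 51.3 F [-0.4 -0.1 -2.4] tilt [ 0.002  0.001 -1.   ]
[477.0, 0.0, 80.0, -4.0] -> d [-7.43 26.1   9.2 ] turn -0.2
```

Request:
step_arm(series="0.2 -1 3 0 -2;0.2 -2 7 0 -5;0.2 -3 11 1 -8;0.2 -4 15 2 -11;0.2 -5 19 4 -14;0.2 -6.5 22.5 6 -17;0.2 -7.4 26.1 8 -21;0.2 -7.4 26.1 9 -21")

```text
time_s: 5.3
position: [471.5, -7.2, 79.0]
tcp_rot: [3.106, 0.448, -0.015]
contact_force: [0.1, 0.0, -1.8]
width: 35.5
gripper_force: 51.3
```

Request:
step_arm(series="0.2 0 0 0 0;0.2 0 0 0 0;0.2 0 0 0 0")

```text
time_s: 5.6
position: [477.4, 1.1, 81.6]
tcp_rot: [-3.107, -0.463, -0.002]
contact_force: [-0.5, -0.1, -1.1]
width: 35.5
gripper_force: 51.3
```

```bash
python3 d.py 477 0 37 16.7; python3 -c "
from h import *
im=np.hstack([viewer.snapshot('top')[190:350,250:410],viewer.snapshot('side')[160:320,280:440]])[:,:,::-1]
cv2.imwrite('pics/c3.png',np.clip(cv2.resize(im,(800,400),interpolation=cv2.INTER_CUBIC)*1.5,0,255).astype(np.uint8))"
```

```text
t 5.6 pos [477.4   1.1  81.6] yaw 17.0 q [-0.06  0.77 -0.07  2.13  0.2   0.25 -1.57] w 35.5 gf 51.3 F [-0.5 -0.1 -1.1] tilt [ 0.001  0.001 -1.   ]
[477.0, 0.0, 37.0, 16.7] -> d [-0.07  0.1   4.46] turn 0.3
```

View pics/c3.png

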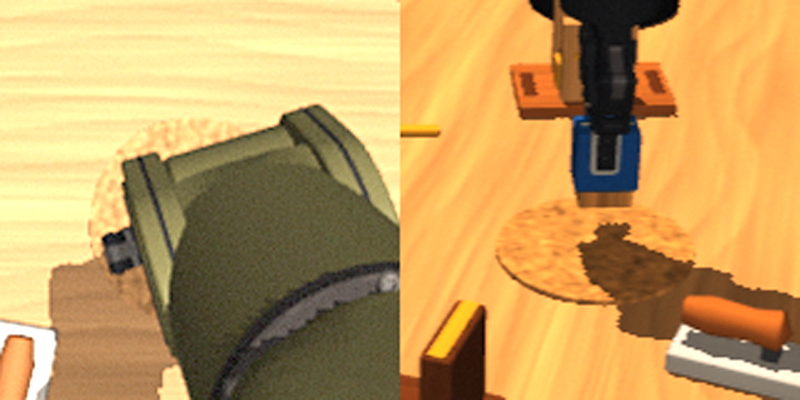

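The side crop shows the block hanging upright over the pad with the arm hiding the pad from above. I'll lower it gently.

Request:
step_arm(series="0.2 0 0 2 0;0.2 0 0 3.5 0;0.2 0 0 4 0;0.2 0 0 4.2 0;0.2 0 0 4.4 0;0.2 0 0 4.5 0;0.2 0 0 4.55 0;0.2 0 0 4.55 0")

```text
time_s: 6.5
position: [476.9, -0.3, 36.7]
tcp_rot: [3.108, 0.46, 0.002]
contact_force: [-0.9, 1.0, 5.6]
width: 35.0
gripper_force: 52.0
```

```bash
python3 d.py
```

```text
t 6.5 pos [ 4.769e+02 -3.000e-01  3.670e+01] yaw 16.8 q [-0.07  0.86 -0.04  2.14  0.21  0.14 -1.58] w 35.0 gf 52.0 F [-0.9  1.   5.6] tilt [ 0.001  0.    -1.   ]
```

Touched down (5.6 N). Release, wait, then raise clear and turn −90°.

Request:
step_arm(series="0.6 0 0 0 0;0.8 0 0 0 0;1 0 0 0 0;1 0 0 0 0;1 0 0 -2 0;1 0 0 -5 0;1 0 0 -8 0;1 0 0 -8 0")

```text
time_s: 7.3
position: [478.5, -0.5, 118.6]
tcp_rot: [3.107, 0.459, 0.009]
contact_force: [0.5, 0.0, 0.4]
width: 85.1
gripper_force: 0.0
```

Request:
step_arm(series="1 0 0 0 -8;1 0 0 0 -16;1 0 0 0 -24;1 0 0 0 -32;1 0 0 0 -40;1 0 0 0 -48;1 0 0 0 -56;1 0 0 0 -64")

```text
time_s: 8.1
position: [476.1, -0.5, 115.1]
tcp_rot: [-2.385, -2.043, 0.001]
contact_force: [-0.3, 0.0, 0.4]
width: 85.4
gripper_force: 0.0
```

Request:
step_arm(series="1 0 0 0 -8;1 0 0 0 -16;1 0 0 0 -24;1 0 0 0 -26;1 0 0 0 -26;1 0 0 0 -26")

```text
time_s: 8.7
position: [476.3, -0.5, 115.5]
tcp_rot: [-1.875, -2.52, 0.0]
contact_force: [0.5, -0.3, -0.3]
width: 85.3
gripper_force: 0.0
```

```bash
python3 d.py 477 0 38 106.8; python3 -c "
from h import *
im=np.hstack([viewer.snapshot('top')[190:350,250:410],viewer.snapshot('side')[160:320,280:440]])[:,:,::-1]
cv2.imwrite('pics/c4.png',np.clip(cv2.resize(im,(800,400),interpolation=cv2.INTER_CUBIC)*1.5,0,255).astype(np.uint8))"
```

```text
t 8.7 pos [476.3  -0.5 115.5] yaw 106.7 q [ 0.21  0.74 -0.49  2.1   0.76  0.48 -0.57] w 85.3 gf 0.0 F [ 0.5 -0.3 -0.3] tilt [-0.  0. -1.]
[477.0, 0.0, 38.0, 106.8] -> d [0.02 0.08 7.75] turn -0.1
```

View pics/c4.png

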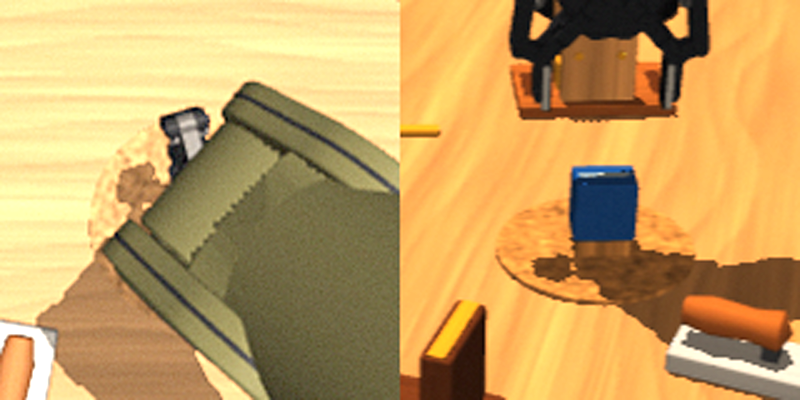

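The block stands upright and free on the pad, with the fingers straddling it along its long side. Descend and grip.

Request:
step_arm(series="1 0 0.05 3 0;1 0 0.05 6 0;1 0 0.05 7.8 0;1 0 0.05 7.8 0;0.5 0 0.05 7.8 0;0.4 0 0.05 7.8 0;0.4 0 0.05 7.8 0;0.4 0 0.05 7.8 0", newtons=80)

```text
time_s: 9.6
position: [477.1, -0.6, 39.1]
tcp_rot: [1.872, 2.521, 0.001]
contact_force: [-1.3, 0.3, 6.1]
width: 49.0
gripper_force: 83.4
```

Request:
step_arm(series="0.4 0 0 0 0;0.4 0 0 0 0;0.4 0 0 0 0")

```text
time_s: 9.9
position: [477.1, -0.6, 39.1]
tcp_rot: [1.872, 2.521, 0.001]
contact_force: [-1.9, 0.6, 5.7]
width: 48.8
gripper_force: 83.4
```

```bash
python3 d.py
```

```text
t 9.9 pos [477.1  -0.6  39.1] yaw 106.8 q [ 0.08  0.87 -0.28  2.13  0.95  0.26 -0.74] w 48.8 gf 83.4 F [-1.9  0.6  5.7] tilt [ 0.001 -0.    -1.   ]
```

Request:
step_arm(series="0.4 0 0 -3 0;0.4 0 0 -7 0;0.4 0 0 -11 0;0.4 0 0 -14 0;0.4 0 0 -14 0")

```text
time_s: 10.4
position: [479.4, -0.0, 181.9]
tcp_rot: [1.87, 2.517, 0.009]
contact_force: [0.4, 0.7, -2.6]
width: 48.7
gripper_force: 83.5
```

```bash
python3 d.py 531 -287.6 175 106.8
```

```text
t 10.4 pos [479.4  -0.  181.9] yaw 106.8 q [ 0.3   0.64 -0.64  2.04  0.63  0.65 -0.46] w 48.7 gf 83.5 F [ 0.4  0.7 -2.6] tilt [ 0.008  0.001 -1.   ]
[531.0, -287.6, 175.0, 106.8] -> d [-29.02  -3.36   0.7 ] turn -0.0
```

Request:
step_arm(series="0.4 -4 -0.5 0 0;0.4 -8 -1 0 0;0.4 -12 -1.5 0 0;0.4 -16 -2 0 0;0.4 -20 -2.5 0 0;0.4 -24 -3 0.5 0;0.4 -27 -3.3 0.7 0;0.4 -29 -3.4 0.7 0")

```text
time_s: 11.2
position: [526.7, -291.5, 169.1]
tcp_rot: [-1.877, -2.517, 0.004]
contact_force: [-0.7, -0.3, -1.1]
width: 48.6
gripper_force: 83.5
```

Request:
step_arm(series="0.4 0 0 0 0;0.4 0 0 0 0;0.4 0 0 0 0")

```text
time_s: 11.5
position: [528.1, -286.0, 170.5]
tcp_rot: [-1.869, -2.524, -0.001]
contact_force: [-0.4, 0.3, -1.6]
width: 49.1
gripper_force: 83.5
```

```bash
python3 d.py 531 -287.6 135 106.8; python3 -c "
from h import *
im=np.hstack([viewer.snapshot('top')[185:310,410:535],viewer.snapshot('side')[85:210,290:415]])[:,:,::-1]
cv2.imwrite('pics/c5.png',np.clip(cv2.resize(im,(800,400),interpolation=cv2.INTER_CUBIC)*1.5,0,255).astype(np.uint8))"
```

```text
t 11.5 pos [ 528.1 -286.   170.5] yaw 107.0 q [ 0.79  0.81 -0.68  1.69  0.63  0.88  0.14] w 49.1 gf 83.5 F [-0.4  0.3 -1.6] tilt [-0.001  0.001 -1.   ]
[531.0, -287.6, 135.0, 106.8] -> d [-0.24  0.23  3.55] turn 0.2
```

View pics/c5.png

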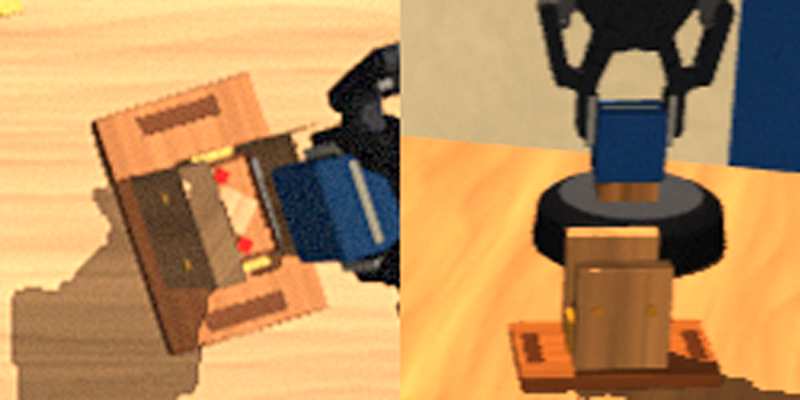

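The crops show the block above the jig slot, aligned with the cheeks and nose down. The plaque is visible at crop (240,210). I'll lower it into the slot in steps while watching forces.

Request:
step_arm(series="0.4 -0.25 0.25 0 0.2;0.4 -0.25 0.25 1 0.2;0.4 -0.25 0.25 3 0.2;0.4 -0.25 0.25 4 0.2;0.4 -0.25 0.25 5 0.2;0.4 -0.25 0.25 6 0.2;0.4 -0.25 0.25 7 0.2;0.4 -0.25 0.25 7 0.2")

```text
time_s: 12.4
position: [530.7, -289.2, 99.4]
tcp_rot: [-1.875, -2.518, 0.001]
contact_force: [-1.0, -0.3, -2.2]
width: 49.0
gripper_force: 83.5
```

```bash
python3 d.py 531 -287.6 82 106.8
```

```text
t 12.4 pos [ 530.7 -289.2   99.4] yaw 106.6 q [ 0.76  0.9  -0.61  1.72  0.72  0.76  0.07] w 49.0 gf 83.5 F [-1.  -0.3 -2.2] tilt [-0.002  0.001 -1.   ]
[531.0, -287.6, 82.0, 106.8] -> d [0.14 0.08 1.74] turn -0.2
```

Request:
step_arm(series="0.4 0.1 0.1 0.6 0;0.4 0.1 0.1 1.2 0;0.4 0.1 0.1 1.6 0;0.4 0.1 0.1 1.9 0;0.4 0.1 0.1 2.1 0;0.4 0.1 0.1 2.3 0;0.4 0.1 0.1 2.5 0", newtons=110)

```text
time_s: 13.1
position: [532.8, -288.2, 76.5]
tcp_rot: [1.876, 2.518, 0.0]
contact_force: [-1.7, 0.2, 8.6]
width: 48.1
gripper_force: 117.1
```

```bash
python3 d.py 531 -287.6 63 106.8
```

```text
t 13.1 pos [ 532.8 -288.2   76.5] yaw 106.6 q [ 0.74  0.93 -0.59  1.73  0.75  0.72  0.05] w 48.1 gf 117.1 F [-1.7  0.2  8.6] tilt [ 0.001 -0.001 -1.   ]
[531.0, -287.6, 63.0, 106.8] -> d [ 0.11 -0.16  1.35] turn -0.2
```

Contact with the plaque. Press on down.

Request:
step_arm(series="0.4 0.05 -0.1 0.2 0;0.4 0.05 -0.1 0.4 0;0.4 0.05 -0.1 0.6 0;0.4 0.05 -0.1 0.8 0;0.4 0.05 -0.1 0.9 0;0.4 0.05 -0.1 1 0;0.4 0.05 -0.1 1.1 0;0.4 0.05 -0.1 1.2 0")

```text
time_s: 13.9
position: [531.0, -287.9, 63.4]
tcp_rot: [-1.876, -2.519, 0.0]
contact_force: [-0.6, -0.6, -1.5]
width: 48.2
gripper_force: 116.5
```

Request:
step_arm(series="0.4 0 0 0.1 0;0.4 0 0 0.2 0;0.4 0 0 0.3 0;0.4 0 0 0.3 0")

```text
time_s: 14.3
position: [531.0, -287.9, 63.3]
tcp_rot: [1.876, 2.519, -0.002]
contact_force: [-6.8, 0.9, 20.6]
width: 48.5
gripper_force: 119.3
```

Snapped through: the force dropped, then rose on the hard seat at the expected height. Press slightly harder and hold before lifting.

Request:
step_arm(series="0.4 0 0 0.1 0;0.4 0 0 0.15 0;0.4 0 0 0.15 0;0.4 0 0 0.15 0")

```text
time_s: 14.7
position: [531.0, -287.9, 63.2]
tcp_rot: [1.876, 2.518, -0.003]
contact_force: [-8.9, 2.2, 29.6]
width: 47.8
gripper_force: 120.5
```

Request:
step_arm(series="0.4 0 0 -0.5 0;0.4 0 0 -1.5 0;0.4 0 0 -3 0;0.4 0 0 -5 0;0.4 0 0 -7 0;0.4 0 0 -9 0;0.4 0 0 -11 0;0.4 0 0 -11.5 0")

```text
time_s: 15.5
position: [532.8, -288.1, 177.0]
tcp_rot: [1.874, 2.516, 0.003]
contact_force: [-0.0, 0.5, -2.1]
width: 48.2
gripper_force: 116.7
```

```bash
python3 d.py 477 0 175 106.8
```

```text
t 15.5 pos [ 532.8 -288.1  177. ] yaw 106.6 q [ 0.79  0.8  -0.69  1.67  0.62  0.89  0.15] w 48.2 gf 116.7 F [-0.   0.5 -2.1] tilt [ 0.004 -0.001 -1.   ]
[477.0, 0.0, 175.0, 106.8] -> d [29.2   2.9   0.14] turn -0.2
```

Request:
step_arm(series="0.4 4 0.4 0 0;0.4 8 0.8 0 0;0.4 12 1.2 0 0;0.4 16 1.6 0 0;0.4 20 2 0 0;0.4 24 2.4 0 0;0.4 27 2.7 0 0;0.4 29.2 2.9 0 0")

```text
time_s: 16.3
position: [474.6, 2.8, 174.3]
tcp_rot: [-1.872, -2.522, -0.001]
contact_force: [0.0, -0.4, -1.7]
width: 48.1
gripper_force: 116.7
```

Request:
step_arm(series="0.4 0 0 0 0;0.4 0 0 3 0;0.4 0 0 6 0;0.4 0 0 9 0;0.4 0 0 11 0;0.4 0 0 12 0;0.4 0 0 12 0;0.4 0 0 12 0")

```text
time_s: 17.1
position: [475.5, -0.4, 54.3]
tcp_rot: [1.877, 2.519, -0.001]
contact_force: [0.1, 0.1, -2.1]
width: 48.6
gripper_force: 116.6
```

```bash
python3 d.py 477 0 39 106.8; python3 -c "
from h import *
im=np.hstack([viewer.snapshot('top')[185:310,410:535],viewer.snapshot('side')[160:285,290:415]])[:,:,::-1]
cv2.imwrite('pics/c6.png',np.clip(cv2.resize(im,(800,400),interpolation=cv2.INTER_CUBIC)*1.5,0,255).astype(np.uint8))"
```

```text
t 17.1 pos [ 4.755e+02 -4.000e-01  5.430e+01] yaw 106.6 q [ 0.12  0.84 -0.35  2.13  0.93  0.32 -0.74] w 48.6 gf 116.6 F [ 0.1  0.1 -2.1] tilt [-0. -0. -1.]
[477.0, 0.0, 39.0, 106.8] -> d [-0.01  0.15  1.53] turn -0.2
```

View pics/c6.png

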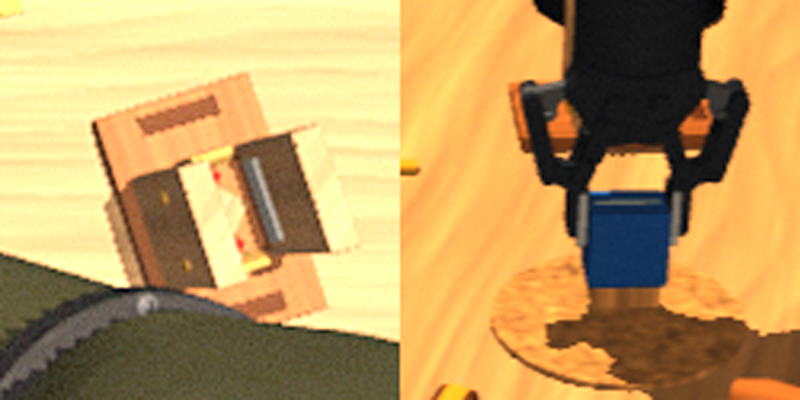

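The top crop shows the plaque lower than before in the jig, under the clips at (210,155) and (257,262). The side crop shows the block upright above the pad. Lower and release.

Request:
step_arm(series="0.4 0 0.1 0.6 0;0.4 0 0.1 1.1 0;0.4 0 0.1 1.3 0;0.4 0 0.1 1.45 0;0.4 0 0.1 1.55 0;0.4 0 0.1 1.6 0;0.4 0 0.1 1.6 0", newtons=60)

```text
time_s: 17.9
position: [476.1, 0.4, 39.2]
tcp_rot: [1.876, 2.519, -0.0]
contact_force: [-1.3, -0.0, 9.6]
width: 48.1
gripper_force: 118.1
```

```bash
python3 d.py
```

```text
t 17.9 pos [4.761e+02 4.000e-01 3.920e+01] yaw 106.7 q [ 0.08  0.87 -0.3   2.14  0.97  0.27 -0.77] w 48.1 gf 118.1 F [-1.3 -0.   9.6] tilt [ 0.001 -0.001 -1.   ]
```

Request:
step_arm(series="0.7 0 0 0 0;0.85 0 0 0 0;1 0 0 0 0;1 0 0 0 0;1 0 0 -2 0;1 0 0 -5 0;1 0 0 -8 0;1 0 0 -10 0")

```text
time_s: 18.7
position: [476.6, 0.5, 139.9]
tcp_rot: [1.876, 2.519, 0.002]
contact_force: [-0.9, -0.2, -0.7]
width: 85.3
gripper_force: 0.0
```

Request:
step_arm(series="1 4 0 -2 0;1 8 0 -2 0;1 12 0 -2 0;1 12 0 -2 0;1 12 0 -2 0;1 12 0 -2 0")

```text
time_s: 19.3
position: [442.0, 113.9, 158.0]
tcp_rot: [1.878, 2.518, -0.003]
contact_force: [0.3, 0.5, 0.3]
width: 85.2
gripper_force: 0.0
```

```bash
python3 d.py; python3 -c "
from h import *
im=np.hstack([viewer.snapshot('top')[40:390,170:540],viewer.snapshot('side')[110:460,150:520]])[:,:,::-1]
cv2.imwrite('pics/c7.png',np.clip(im*1.5,0,255).astype(np.uint8))"
```

```text
t 19.3 pos [442.  113.9 158. ] yaw 106.5 q [ 0.01  0.65 -0.57  2.12  0.68  0.55 -0.78] w 85.2 gf 0.0 F [0.3 0.5 0.3] tilt [-0.001 -0.002 -1.   ]
```

View pics/c7.png

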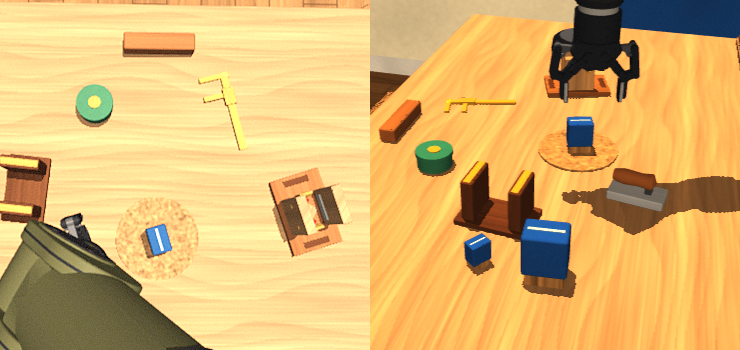

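The block stands upright at the pad's centre (crop 158,240), the plaque is in the jig, and the tin, calipers and iron have not moved. I'll hand it in.

```bash
python3 -c "
from rig import r
print(r.job_done())"
```

```text
the job is handed in; nothing more can be done
None
```

The job is handed in at about 19 s: the plaque appears pressed home under both clips (force drop, then hard stop at the expected height), the block stands released on the cork pad, and the tin, calipers and iron look unmoved; the rig gave no verdict.

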